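# Feel the end float of the mirror's knob shaft and leave it half-way

## Task

Check the end float of the magnifying mirror's shaft: holding it by the black knob, first pull the shaft out until you firmly feel its outer stop, then push it in until you firmly feel its inner stop, never forcing either stop. Then leave the shaft half-way between the two stops, clear of the felt washers on both, and let go. Do not touch the mirror itself, and leave the comb, cuticle pusher, jar and organiser where they are.

Things in the scene. Friction and masses are not known exactly. Their poses are not given: they have to be found in the camera images.
- knob (a point): Centre of the black round knob (34 mm diameter, 28 mm long) on the end of the 12 mm chrome shaft, level, 170 mm above the table. -y points outwards along the shaft (pull), +y inwards (push), z up. The shaft only slides, with about 1.5 N of friction, and stays where left; knob and mirror slide with it. Float between the stops 10 to 14 mm. At least 5 mm of bare shaft stays between knob and barrel.
- barrel (a point): Centre of the fixed chrome barrel (28 mm diameter, end rings 32 mm, 70 mm long, level) that carries the shaft, on a post over a fixed round foot (136 mm diameter, 16 mm thick). Same axes as the knob, whose centre lies 74 mm away along -y, give or take 11 mm. The stops are hidden inside at a different depth each time and can only be found by feel.
- outer_stop (a joint): How far the outer rubber stop (hidden in the barrel; it catches the shaft's collar when the shaft is pulled outwards) is squeezed (m): 0 when not loaded, then 0.2 mm for each newton pressed on it; springs back. About 5 to 10 N on the stop is a firm feel; over 18 N (3.6 mm) is forcing it.
- outer_felt (a joint): How far the very soft felt washer (under 0.3 N) on the face of the outer stop is squeezed (m): it stands 4 mm proud of that stop, reads 0 when the shaft's collar is clear of it and about 4 mm when the collar is against the stop. It is too soft to move the shaft.
- inner_stop (a joint): How far the inner rubber stop (hidden in the barrel; it catches the shaft's collar when the shaft is pushed in) is squeezed (m): 0 when not loaded, then 0.2 mm for each newton pressed on it; springs back. About 5 to 10 N on the stop is a firm feel; over 18 N (3.6 mm) is forcing it.
- inner_felt (a joint): How far the very soft felt washer (under 0.3 N) on the face of the inner stop is squeezed (m): it stands 4 mm proud of that stop, reads 0 when the shaft's collar is clear of it and about 4 mm when the collar is against the stop. It is too soft to move the shaft.
- mirror: Round two-sided chrome magnifying mirror, 130 mm diameter, 12 mm thick, standing upright on the other end of the shaft, about 198 mm from the knob's centre; the origin is its centre, x is its face normal. Must not be touched.
- comb: Black plastic comb, 150 x 28 x 5 mm, lying flat; origin under its centre, x along its length. Bystander.
- pusher: Stainless steel cuticle pusher, 133 x 9 x 7 mm, lying flat; origin under its middle, x along its length. Bystander.
- jar: Beige ceramic lidded jar, 68 mm diameter, 72 mm tall; origin at the centre of its underside. Bystander.
- organiser: Empty clear acrylic organiser, 100 x 160 x 60 mm, open on top; origin at the centre of its underside. Bystander.

How it is judged:
By the outcome, as a careful person would: the job done as asked, in the order asked, and still so for the second after the job is handed in, with the robot touching nothing.
It also fails if it takes over 54 s, if anything falls off the work surface, if the arm or the gripper's body presses on something with over 40 N, if the wrist force passes 120 N, or if a joint passes its speed limit or range.

## Robot

A 6-joint arm with a two-finger parallel gripper is mounted at the origin on the work surface. World frame = base frame: x ahead of the robot, y to its left, z up, the work surface at z = 0. Lengths are in mm, angles in rad, forces in N, time in s.
With the tool pointing down it reaches from about 300 to 750 mm from the base axis. Payload 8.5 kg.
Tool frame: the origin (TCP) lies midway between the tips of the shut fingers; the grasp point (between the pads) lies 19 mm behind it; z points along the fingers, y is the direction in which the jaws open and shut (so a half turn about z gives the same grasp; the last joint's range is limited). The gripper opens to 88 mm and grips with 3 to 60 N. Pads are 18 mm wide; open, the fingers measure 123 mm over their backs; the gripper's body (75 mm by 187 mm) begins 45 mm behind the grasp point.
Start: joints at [-1.439, 0.381, 1.297, -0, 1.464, -0.215], TCP at [186.933, -517.239, 209.848] pointing down, gripper open.
Joint ranges: [-3.11, 3.11], [-0.89, 2.33], [0.22, 2.48], [-1.42, 4.56], [0.17, 2.85], [-2.88, 2.88]. Speed limits (rad/s): [2.39, 2.39, 3.14, 3.14, 3.14, 3.14].

## Interface

Orientations are given as [roll, pitch, yaw] about the fixed x, y, z axes, in that order (R = Rz(yaw) Ry(pitch) Rx(roll)).
In Python, from bench import r gives the robot as it stands.
- The arm moves only by the tool jog_arm, never from a script. Its argument "targets" is text: rows parted by semicolons, each of 7 numbers parted by spaces: the turn, a rotation vector about the tool's x, y, z in rad, then the shift along the tool's x, y, z in mm, then the finger opening in mm, from 0 to 88.1. In form: rx ry rz x y z hand; .... A call has 1 to 10 rows; each row shifts and turns the commanded pose from where the row before left it, along the tool's axes as they then stand; what a row does not reach is not made up. A row lasts 1/8 s, in which the tool goes at most 62.5 mm and 10.7 degrees, less where a joint would pass 70% of its speed; a pose out of reach is approached as far as the arm can. A call with a gripper value outside its range is refused whole. The fingers move at their own pace and stop on an object; the grip force is fixed at half the most. Time passes only in rows, so rows that do not move let the fingers close. It gives the time, the measured TCP pose, the force and the opening at its end, in the units of the state.
- r.read_state(): the state, without advancing time (a new reading comes with each control period).
- r.capture(name): name is "scene" or "top" or "wrist"; returns (picture, depth): 400x640x3 uint8, blue, green, red; 400x640 float32, mm along the optical axis (not along the pixel's ray), 0 where there is no reading.
- r.camera_info(name): a dict with "fx", "fy", "cx", "cy" (pixels), "D" ([k1, k2, p1, p2, k3] as OpenCV has them; the pictures are not rectified), "world_from_camera" (4x4, takes a point from camera to world coordinates). Camera axes: x right, y down, z forward; pixel columns grow to the right and rows downward; lengths in mm; the calibration is good to about 2 mm. A picture is of the moment at which its call begins: read the wrist's pose just before it. camera_info takes no time and is no camera call; for the wrist camera it gives the pose at the moment of the call.
- r.hand_in(): hands the job in, once; it reports no verdict.
The state is a dict: "time": time; "joint_positions": joint angles; "qvel": joint speeds; "effort": joint torques, N m; "ee_pos": TCP position; "tcp_rot": TCP orientation; "force": force on the tool from outside, world axes, zero at the start; "moment": the same for the moment, N m; "grip_width": finger opening in mm.
Only numpy, scipy, OpenCV 4.12 (cv2) and the standard library are available. Lean on these libraries where they do the work, as an engineer would, in place of code of your own. Each camera call takes 0.05 s, during which the arm holds its last target.

## Working session

There is one attempt and no reset: what is moved stays moved. The work goes in short steps, Python scripts to look and compute and a tool call to move; the robot and the scene stay as the last step left them, time stands still between calls to the robot, and variables do not carry over. Pictures are saved under pics/ and viewed, and the job is handed in when it is done.

Besides the shell and the picture viewer there is one more tool, called after ">>>" as name(argument=value, ...), one argument or row to a line, values as JSON. jog_arm: Moves the arm, as the interface text tells. Its arguments: {"type":"object","properties":{"targets":{"type":"string"}},"required":["targets"]}

```bash
mkdir -p pics; ls
python3 - <<'E'
from bench import r
import cv2
for n in ("scene","top"):
    p,d=r.capture(n); cv2.imwrite(f"pics/{n}0.png",p)
    c=r.camera_info(n); print(n,c)
s=r.read_state(); print(s)
E
```

```text
pics
scene {'fx': 407.9230964819404, 'fy': 407.9230964819404, 'cx': 320.7765749855644, 'cy': 200.11999576407408, 'D': array([0.0185196, 0.       , 0.       , 0.       , 0.       ]), 'world_from_camera': array([[-7.33744379e-01,  4.20106232e-01, -5.33975599e-01,
         1.00762967e+03],
       [ 6.79417558e-01,  4.49856469e-01, -5.79673131e-01,
         5.24860478e+02],
       [-3.31191726e-03, -7.88124299e-01, -6.15507206e-01,
         6.41082595e+02],
       [ 0.00000000e+00,  0.00000000e+00,  0.00000000e+00,
         1.00000000e+00]])}
top {'fx': 519.0149536137583, 'fy': 519.0149536137583, 'cx': 310.4103352862724, 'cy': 202.25697380316564, 'D': array([-0.05670667,  0.        ,  0.        ,  0.        ,  0.        ]), 'world_from_camera': array([[ 1.03904095e-02, -9.87003951e-01,  1.60359723e-01,
         4.37287308e+02],
       [-9.99140206e-01, -1.66845364e-02, -3.79535917e-02,
         8.28589339e+01],
       [ 4.01358725e-02, -1.59827494e-01, -9.86328690e-01,
         9.70760976e+02],
       [ 0.00000000e+00,  0.00000000e+00,  0.00000000e+00,
         1.00000000e+00]])}
{'time': 0.1, 'joint_positions': array([-1.43931339e+00,  3.81106021e-01,  1.29815617e+00, -1.97835347e-05,
        1.46361065e+00, -2.15283396e-01]), 'qvel': array([ 9.26800474e-04, -1.98800874e-03, -4.18119236e-03,  7.20037277e-06,
        1.51996848e-03, -6.50612070e-04]), 'effort': array([ 4.44470497e-03, -4.38650179e+01, -2.24909663e+01,  7.14734313e-02,
        3.41841567e-02, -6.94704113e-05]), 'ee_pos': array([ 186.88399068, -516.96500159,  209.32139214]), 'tcp_rot': array([-3.14033782e+00, -2.54265391e-04,  3.46768307e-01]), 'force': array([1.37687406, 0.11674329, 0.55496054]), 'moment': array([ 0.0109603 , -0.06025284, -0.00133063]), 'grip_width': 87.83811843610017}
```

View pics/scene0.png

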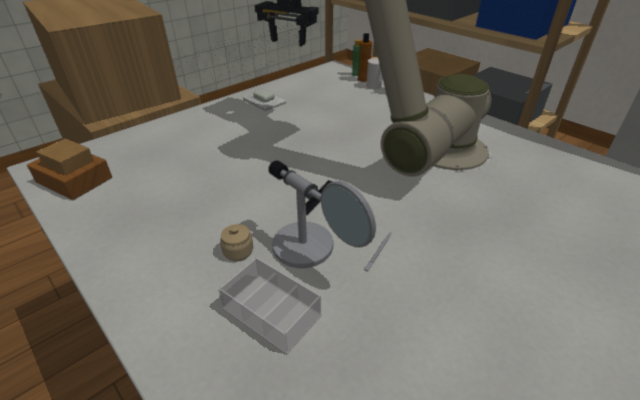

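View pics/top0.png

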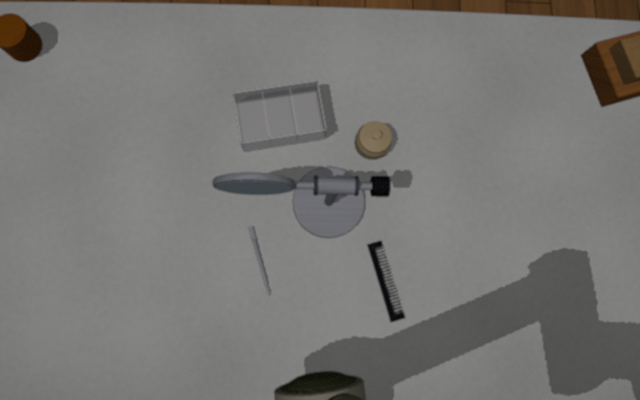

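The scene view shows the knob near (276,169), with the mirror at (348,213). In the top view the knob is near (381,186), the barrel near (337,186), and the comb and jar are off to the sides. Next I'll measure the shaft line.

```bash
cat > h.py <<'E'
import numpy as np,cv2
from bench import r
def ray(n,uv,c=None):
    c=c or r.camera_info(n)
    K=np.array([[c['fx'],0,c['cx']],[0,c['fy'],c['cy']],[0,0,1]])
    q=cv2.undistortPoints(np.array(uv,float).reshape(-1,1,2),K,c['D']).reshape(-1,2)
    T=c['world_from_camera']; d=np.c_[q,np.ones(len(q))]@T[:3,:3].T
    return T[:3,3],d
def onz(n,uv,z,c=None):
    o,d=ray(n,uv,c); return o+d*((z-o[2])/d[:,2])[:,None]
E
python3 - <<'E'
from h import *
p=cv2.imread('pics/top0.png')
g=p.max(2)
m=(g<50).astype(np.uint8); m[:, :365]=0;m[:,395:]=0;m[:170]=0;m[205:]=0
n,l,s,ce=cv2.connectedComponentsWithStats(m); print(s,ce)
k=1+s[1:,4].argmax(); print('knob top',onz('top',[ce[k]],170))
x,y,w,h,_=s[k]
print(onz('top',[[x,y+h/2],[x+w,y+h/2],[x+w/2,y],[x+w/2,y+h]],170))
cv2.imwrite('pics/topz.png',cv2.resize(p[140:240,210:410],None,fx=4,fy=4,interpolation=cv2.INTER_CUBIC))
q=cv2.imread('pics/scene0.png')
m=(q.max(2)<45).astype(np.uint8); m[:, :262]=0;m[:,295:]=0;m[:155]=0;m[185:]=0
n,l,s,ce=cv2.connectedComponentsWithStats(m); print(s,ce)
k2=1+s[1:,4].argmax(); print('knob scene',onz('scene',[ce[k2]],170))
cv2.imwrite('pics/scenez.png',cv2.resize(q[140:240,240:390],None,fx=5,fy=5,interpolation=cv2.INTER_CUBIC))
E
```

```text
[[     0      0    640    400 255647]
 [   370    176     20     20    353]] [[319.41636319 199.51945065]
 [380.07082153 185.41359773]]
knob top [[596.35021201 -58.01548695 170.        ]]
[[595.10527092 -41.95399837 170.        ]
 [595.70163839 -73.86838167 170.        ]
 [611.57746113 -58.08258127 170.        ]
 [579.33288719 -57.70615903 170.        ]]
[[     0      0    640    400 255795]
 [   269    161     19     19    205]] [[319.53398229 199.52454114]
 [277.09756098 168.87804878]]
knob scene [[593.61641367 -58.32754755 170.        ]]
```

View pics/topz.png

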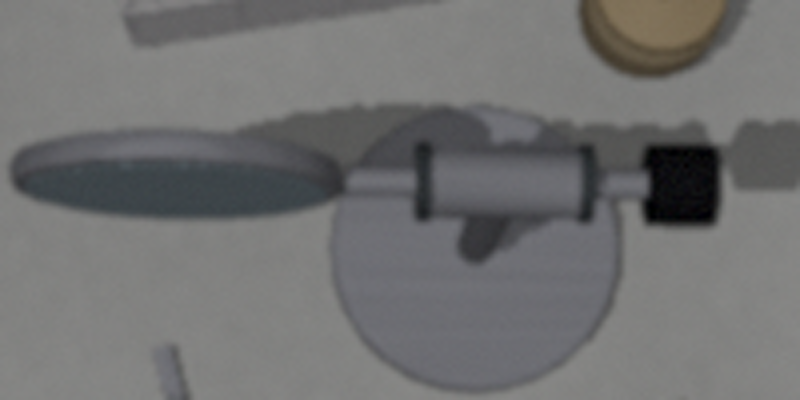

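View pics/scenez.png

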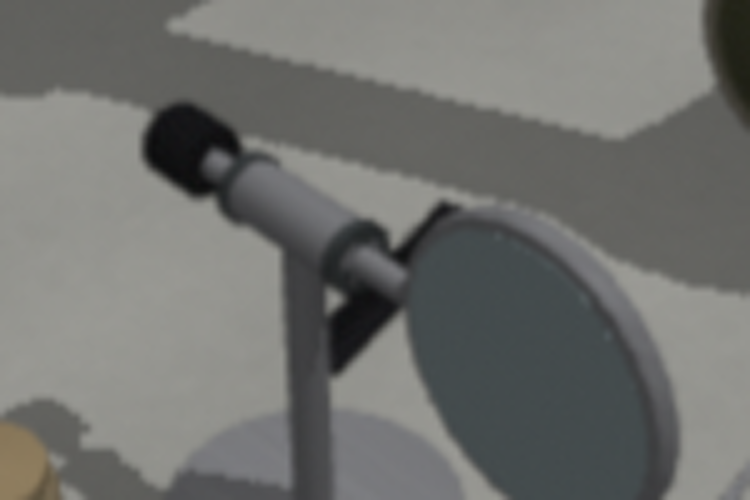

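Run:
```python
from h import *
P=onz('top',[[316.,185.25],[356.75,185.75],[380.2,186.1]],170); print(P)
v=P[2]-P[0]; print('yaw of +y(shaft):',np.arctan2(-v[1],-v[0]), 'barrel c',(P[0]+P[1])/2)
# scene check: rings from zoom
S=onz('scene',[[240+252/5,140+185/5],[240+355/5,140+253/5],[240+186/5,140+148/5]],170); print(S)
# mirror end via depth? bystanders not needed
```

```text
[[594.73179597  43.52710701 170.        ]
 [595.11623051 -20.89583529 170.        ]
 [595.24727477 -58.20866207 170.        ]]
yaw of +y(shaft): 1.575863122815471 barrel c [594.92401324  11.31563586 170.        ]
[[592.23109197 -16.52316728 170.        ]
 [592.44285911  46.34561779 170.        ]
 [595.12843648 -56.04698434 170.        ]]
```

>>> jog_arm(
  targets="0 0 -0.17 0 0 -10 88; 0 0 -0.17 0 0 -10 88; 0 0 -0.17 0 0 -10 88; 0 0 -0.17 0 0 -10 88; 0 0 -0.17 0 0 0 88; 0 0 -0.17 0 0 0 88; 0 0 -0.17 0 0 0 88",
)

```text
time: 0.98
ee_pos: [186.9, -517.1, 249.5]
tcp_rot: [-3.141, -0.001, 1.542]
force: [-0.6, -0.6, 0.3]
grip_width: 88.1
```

>>> jog_arm(
  targets="0 0 -0.03 41 38 0 88; 0 0 0 41 38 0 88; 0 0 0 41 38 0 88; 0 0 0 41 38 0 88; 0 0 0 41 38 0 88; 0 0 0 41 38 0 88; 0 0 0 41 38 0 88; 0 0 0 41 38 0 88; 0 0 0 41 38 0 88; 0 0 0 20 25 0 88",
)

```text
time: 2.22
ee_pos: [557.8, -128.6, 249.5]
tcp_rot: [-3.141, -0.001, 1.569]
force: [-0.1, -0.3, -0.5]
grip_width: 88.1
```

>>> jog_arm(
  targets="0 0 0 0 0 0 88; 0 0 0 0 0 0 88",
)

```text
time: 2.48
ee_pos: [556.1, -131.4, 249.6]
tcp_rot: [-3.141, -0.0, 1.566]
force: [0.1, -1.1, 0.3]
grip_width: 88.2
```

Run:
```python
from h import *
s=r.read_state(); c=r.camera_info('wrist'); p,d=r.capture('wrist'); cv2.imwrite('pics/w1.png',p)
print(s['ee_pos'],s['tcp_rot'],s['force'],c)
```

```text
[ 556.10851006 -131.3786771   249.58960839] [-3.14076948e+00 -7.07482147e-05  1.56643650e+00] [ 0.06620683 -1.09580163  0.25728911] {'fx': 296.25080864214146, 'fy': 296.25080864214146, 'cx': 318.56919088700755, 'cy': 203.43325411666646, 'D': array([-0.0296796,  0.       ,  0.       ,  0.       ,  0.       ]), 'world_from_camera': array([[ 9.99992007e-01, -2.75923217e-03, -2.89346777e-03,
         5.57043610e+02],
       [-3.48059672e-03, -9.56899116e-01, -2.90399667e-01,
        -5.69911868e+01],
       [-1.96747665e-03,  2.90407417e-01, -9.56901072e-01,
         4.25531275e+02],
       [ 0.00000000e+00,  0.00000000e+00,  0.00000000e+00,
         1.00000000e+00]])}
```

View pics/w1.png

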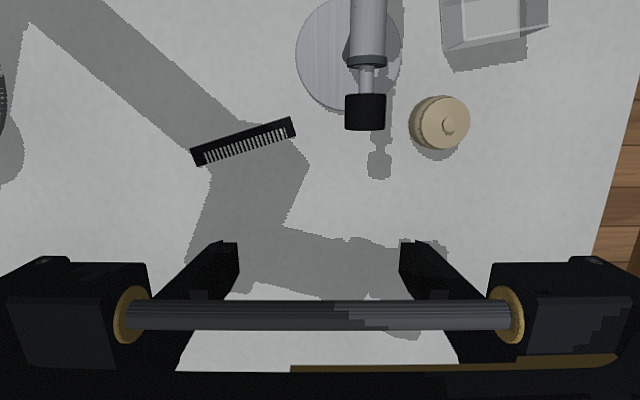

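The wrist view shows the knob at about (365,112), with the shaft and barrel going up to (369,5). The jar is at (440,122) and the comb at (243,141), both well clear.

Run:
```python
from h import *
p=cv2.imread('pics/w1.png')
m=(p.max(2)<45).astype(np.uint8); m[:,:335]=0;m[:,395:]=0;m[145:]=0;m[:85]=0
n,l,s,ce=cv2.connectedComponentsWithStats(m);k=1+s[1:,4].argmax();print(s[k],ce[k])
x,y,w,h,_=s[k]
print(onz('wrist',[[x,y+h/2],[x+w,y+h/2],[x+w/2,y+h/2],[x+w/2,y],[x+w/2,y+h]],170))
print('top of knob z187',onz('wrist',[[x+w/2,y],[x+w/2,y+h]],187))
# shaft centre cols
for row in (72,85):
    rw=p[row,350:385].mean(1); print(row,rw.astype(int))
cv2.imwrite('pics/w1z.png',cv2.resize(p[0:150,300:430],None,fx=4,fy=4,interpolation=cv2.INTER_CUBIC))
```

```text
[ 345   93   41   38 1465] [364.82935154 111.57542662]
[[578.37031183 -55.93804792 170.        ]
 [612.33429103 -55.98426292 170.        ]
 [595.33864495 -55.97164709 170.        ]
 [594.76492565 -41.1051121  170.        ]
 [595.94118926 -71.32647992 170.        ]]
top of knob z187 [[592.24934556 -42.17858009 187.        ]
 [593.3474133  -70.39088631 187.        ]]
72 [151 113 103 101 104 106 105 103  98  78 114 126 132 137 143 151 157 154
 149 142 136 120  81  86 127 152 148 135  95  99 101 101 100 101 102]
85 [145 147 147 145 147 152 148 146  99  96 118 127 133 138 141 147 148 146
 141 134 127 118 102  87 106 103 100 103 101 101 100  99 100 101 101]
```

View pics/w1z.png

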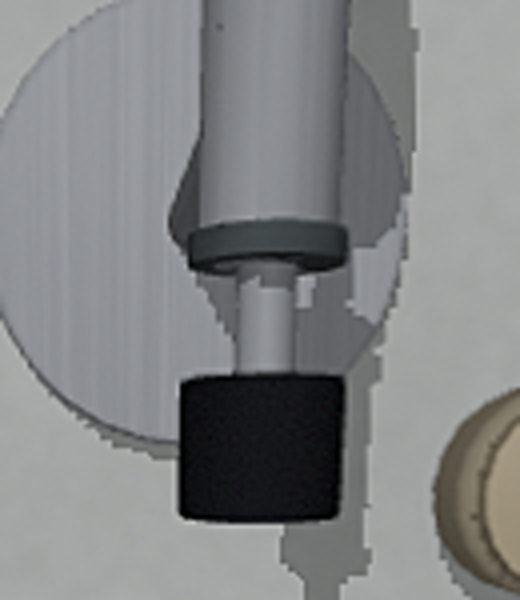

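Run:
```python
from h import *
P=onz('wrist',[[364.9,112],[366,85],[367,61],[369,2]],170);print(P); v=P[-1]-P[0];print(np.arctan2(v[1],v[0]))
p=cv2.imread('pics/w1.png')
for row in (5,45): print([int(a) for a in p[row,340:400].mean(1)])
```

```text
[[594.84168949 -55.97096091 170.        ]
 [594.93618023 -34.98357923 170.        ]
 [595.04926715 -17.07727831 170.        ]
 [595.02235721  24.33167676 170.        ]]
1.5685464951554666
[150, 150, 151, 152, 154, 153, 150, 152, 153, 149, 117, 87, 99, 108, 108, 115, 124, 126, 129, 131, 133, 135, 138, 139, 141, 140, 140, 141, 142, 144, 144, 143, 142, 142, 139, 134, 131, 130, 131, 128, 124, 120, 117, 108, 101, 94, 87, 99, 120, 117, 117, 117, 117, 118, 118, 117, 117, 117, 116, 117]
[146, 154, 152, 156, 155, 71, 65, 69, 65, 65, 96, 103, 110, 115, 119, 128, 130, 131, 136, 137, 139, 142, 145, 145, 143, 142, 143, 142, 143, 140, 139, 139, 137, 135, 131, 129, 126, 125, 119, 116, 115, 107, 99, 91, 81, 96, 103, 103, 102, 102, 102, 104, 101, 101, 105, 103, 101, 102, 102, 100]
```

>>> jog_arm(
  targets="0 0 -0.004 25 13 0 88; 0 0 0 25 13 0 88; 0 0 0 23 13 0 88; 0 0 0 0 0 0 88; 0 0 0 0 0 0 88",
)

```text
time: 3.15
ee_pos: [595.2, -59.1, 249.9]
tcp_rot: [-3.141, 0.0, 1.57]
force: [-0.4, 0.4, 0.4]
grip_width: 87.9
```

Run:
```python
from h import *
s=r.read_state(); p,d=r.capture('wrist'); cv2.imwrite('pics/w2.png',p); print(s['ee_pos'],s['tcp_rot'],s['force'])
```

```text
[595.23826757 -59.13512382 249.94865006] [-3.14146456e+00  3.06387705e-04  1.56956187e+00] [-0.3707848   0.42992594  0.37037559]
```

View pics/w2.png

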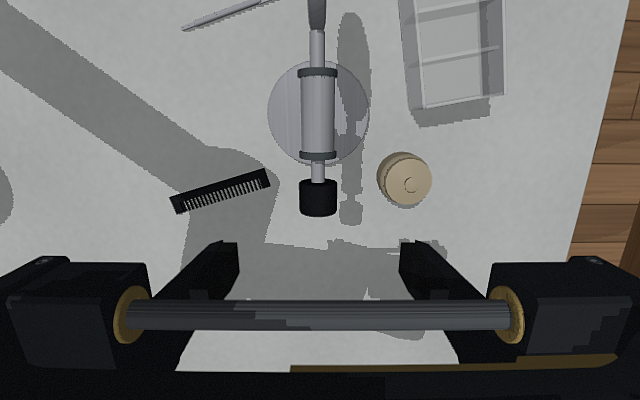

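The knob sits at (318,197), centred between the fingers at columns 238 and 400. I'll descend.

>>> jog_arm(
  targets="0 0 0 1 0 25 88; 0 0 0 0 0 25 88; 0 0 0 0 0 25 88; 0 0 0 0 0 24 88; 0 0 0 0 0 0 88; 0 0 0 0 0 0 88",
)

```text
time: 3.95
ee_pos: [596.1, -57.6, 152.0]
tcp_rot: [3.14, 0.0, 1.57]
force: [-0.3, -0.1, 0.1]
grip_width: 87.9
```

Run:
```python
from h import *
s=r.read_state(); p,d=r.capture('wrist'); cv2.imwrite('pics/w3.png',p); print(s['ee_pos'],s['tcp_rot'],s['force'])
p,d=r.capture('scene'); cv2.imwrite('pics/s3.png',p)
```

```text
[596.07947489 -57.59342558 152.00897628] [3.14007311e+00 4.72336854e-04 1.57009558e+00] [-0.28011138 -0.12984461  0.06695307]
```

View pics/w3.png

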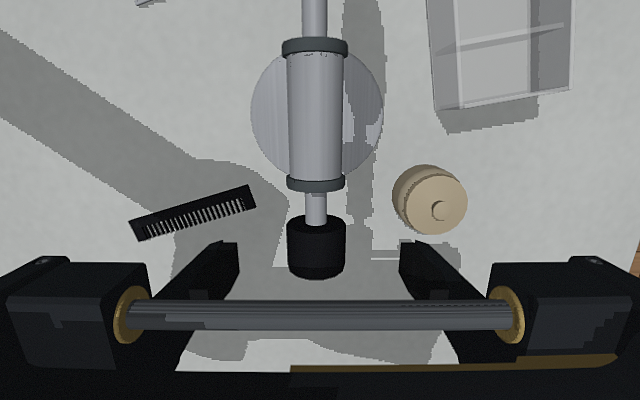

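View pics/s3.png

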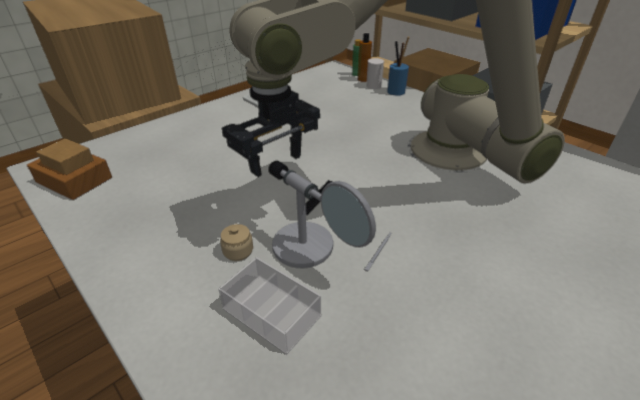

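The knob at (316,248) is between the fingers, and the barrel ring at (316,184) is clear. I'll close.

>>> jog_arm(
  targets="0 0 0 0 -1 1 40; 0 0 0 0 0 0 40; 0 0 0 0 0 0 30; 0 0 0 0 0 0 20; 0 0 0 0 0 0 20; 0 0 0 0 0 0 20",
)

```text
time: 4.8
ee_pos: [594.8, -56.9, 149.8]
tcp_rot: [-3.142, -0.0, 1.571]
force: [0.2, 0.2, -0.6]
grip_width: 30.0
```

>>> jog_arm(
  targets="0 0 0 0 0 0 20; 0 0 0 0 0 0 20; 0 0 0 0 0 0 20; 0 0 0 0 0 0 20",
)

```text
time: 5.3
ee_pos: [594.5, -56.9, 149.6]
tcp_rot: [-3.141, -0.0, 1.571]
force: [-3.0, -0.9, -1.9]
grip_width: 26.8
```

The opening is below 34 mm, so I need to look.

Run:
```python
from h import *
s=r.read_state(); p,d=r.capture('wrist'); cv2.imwrite('pics/w4.png',p); print(s['ee_pos'],s['tcp_rot'],s['force'],s['grip_width'])
p,d=r.capture('scene'); cv2.imwrite('pics/s4.png',cv2.resize(p[60:260,190:400],None,fx=3.5,fy=3,interpolation=cv2.INTER_CUBIC))
```

```text
[594.48773651 -56.9146541  149.63911813] [-3.14066627e+00 -9.36894753e-05  1.57078888e+00] [-3.03589692 -0.8815904  -1.89597479] 26.76828705672306
```

View pics/w4.png

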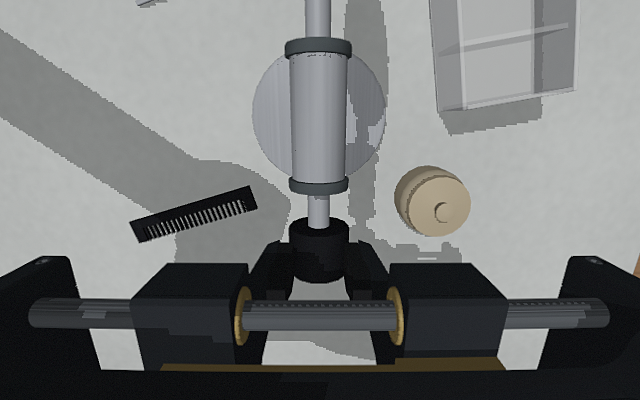

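View pics/s4.png

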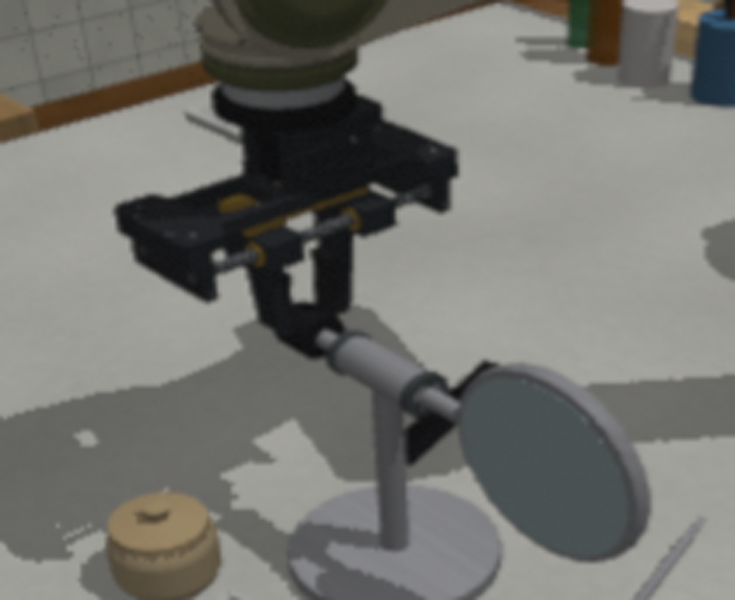

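>>> jog_arm(
  targets="0 0 0 0 0 0 20; 0 0 0 0 0 0 20",
)

```text
time: 5.65
ee_pos: [594.5, -56.9, 149.7]
tcp_rot: [-3.141, -0.0, 1.571]
force: [-4.7, -0.7, -3.1]
grip_width: 26.6
```

Run:
```python
from h import *
s=r.read_state(); print(s['grip_width'],s['force'],s['moment'],s['ee_pos'])
c=r.camera_info('wrist'); p,d=r.capture('wrist')
uv=[(u,v) for v in range(215,290,6) for u in (280,300,319,338,358)]
o,dr=ray('wrist',uv,c); 
for (u,v),k in zip(uv,dr): print(u,v,(o+k*d[v,u]).round(0), end=' | ' if u<358 else '\n')
```

```text
26.626623632583176 [-4.71354838 -0.65461526 -3.07169939] [-0.08511514  0.59670416 -0.01584128] [594.50549409 -56.90571143 149.69542812]
280 215 [550. -96.  -0.] | 300 215 [573. -95.   1.] | 319 215 [595. -34. 176.] | 338 215 [617. -95.   1.] | 358 215 [640. -95.   1.]
280 221 [ 549. -103.   -0.] | 300 221 [584. -42. 166.] | 319 221 [595. -37. 177.] | 338 221 [606. -41. 167.] | 358 221 [ 641. -103.   -0.]
280 227 [ 549. -110.    0.] | 300 227 [585. -41. 177.] | 319 227 [595. -41. 178.] | 338 227 [605. -42. 175.] | 358 227 [ 641. -110.    1.]
280 233 [ 549. -117.    2.] | 300 233 [585. -42. 183.] | 319 233 [595. -41. 184.] | 338 233 [605. -42. 182.] | 358 233 [ 641. -118.    0.]
280 239 [ 549. -125.    2.] | 300 239 [585. -45. 184.] | 319 239 [595. -43. 188.] | 338 239 [605. -45. 184.] | 358 239 [ 642. -126.   -0.]
280 245 [575. -49. 183.] | 300 245 [585. -48. 184.] | 319 245 [595. -47. 187.] | 338 245 [605. -48. 184.] | 358 245 [616. -48. 183.]
280 251 [576. -49. 190.] | 300 251 [585. -51. 185.] | 319 251 [595. -50. 188.] | 338 251 [605. -51. 185.] | 358 251 [615. -49. 190.]
280 257 [576. -48. 197.] | 300 257 [585. -55. 185.] | 319 257 [595. -53. 188.] | 338 257 [605. -55. 184.] | 358 257 [614. -48. 197.]
280 263 [577. -49. 203.] | 300 263 [585. -59. 184.] | 319 263 [595. -57. 187.] | 338 263 [605. -58. 185.] | 358 263 [613. -49. 203.]
280 269 [578. -49. 207.] | 300 269 [585. -62. 185.] | 319 269 [595. -61. 187.] | 338 269 [605. -62. 184.] | 358 269 [612. -48. 209.]
280 275 [578. -49. 213.] | 300 275 [585. -66. 184.] | 319 275 [595. -64. 188.] | 338 275 [605. -66. 184.] | 358 275 [612. -48. 214.]
280 281 [579. -48. 219.] | 300 281 [ 571. -182.    1.] | 319 281 [595. -68. 187.] | 338 281 [ 619. -182.    1.] | 358 281 [611. -48. 219.]
280 287 [580. -48. 223.] | 300 287 [ 571. -191.    1.] | 319 287 [ 595. -190.    2.] | 338 287 [ 619. -190.    2.] | 358 287 [611. -49. 221.]
```

The depth shows the knob's top at z 187 and y from -42 to -69, with a finger on each side. The grip is good, and the fingers flex a little under load. I'll pull gently.

>>> jog_arm(
  targets="0 0 0 -0.5 0 0 20; 0 0 0 -0.5 0 0 20; 0 0 0 -0.5 0 0 20; 0 0 0 -0.5 0 0 20; 0 0 0 0 0 0 20",
)

```text
time: 6.32
ee_pos: [594.5, -58.7, 149.6]
tcp_rot: [-3.141, -0.001, 1.571]
force: [-5.2, 1.5, -3.2]
grip_width: 26.8
```

```bash
cat > st.py <<'E'
from bench import r
s=r.read_state(); print(s['time'],s['ee_pos'].round(2),s['force'].round(2),s['moment'].round(3),s['effort'].round(2),s['joint_positions'].round(5))
E
python3 st.py
```

```text
6.325 [594.53 -58.7  149.63] [-5.2   1.51 -3.21] [0.13  0.698 0.02 ] [ -0.45 -51.02 -24.61   0.14  -1.23   0.  ] [-2.96510e-01  5.10410e-01  1.25882e+00  2.50000e-04  1.37331e+00
 -2.96660e-01]
```

>>> jog_arm(
  targets="0 0 0 -0.5 0 0 20; 0 0 0 -0.5 0 0 20; 0 0 0 -0.5 0 0 20; 0 0 0 0 0 0 20",
)

```text
time: 6.82
ee_pos: [594.5, -60.2, 149.7]
tcp_rot: [-3.141, -0.0, 1.571]
force: [-5.0, 1.2, -3.5]
grip_width: 26.9
```

>>> jog_arm(
  targets="0 0 0 -0.5 0 0 20; 0 0 0 -0.5 0 0 20; 0 0 0 0 0 0 20",
)

```text
time: 7.2
ee_pos: [594.5, -61.2, 149.6]
tcp_rot: [-3.141, -0.001, 1.571]
force: [-5.6, 1.0, -3.1]
grip_width: 26.7
```

>>> jog_arm(
  targets="0 0 0 -0.5 0 0 20; 0 0 0 -0.5 0 0 20; 0 0 0 0 0 0 20",
)

```text
time: 7.58
ee_pos: [594.5, -62.2, 149.7]
tcp_rot: [-3.141, -0.0, 1.571]
force: [-5.0, 0.7, -2.7]
grip_width: 26.6
```

>>> jog_arm(
  targets="0 0 0 -0.5 0 0 20; 0 0 0 -0.5 0 0 20; 0 0 0 0 0 0 20",
)

```text
time: 7.95
ee_pos: [594.5, -63.2, 149.7]
tcp_rot: [-3.141, -0.001, 1.571]
force: [-4.4, 1.2, -3.9]
grip_width: 26.7
```

>>> jog_arm(
  targets="0 0 0 -0.5 0 0 20; 0 0 0 -0.5 0 0 20; 0 0 0 0 0 0 20",
)

```text
time: 8.32
ee_pos: [594.6, -64.2, 149.7]
tcp_rot: [-3.141, -0.001, 1.571]
force: [-4.7, 1.2, -2.2]
grip_width: 26.4
```

>>> jog_arm(
  targets="0 0 0 -0.5 0 0 20; 0 0 0 -0.5 0 0 20; 0 0 0 0 0 0 20",
)

```text
time: 8.7
ee_pos: [594.5, -65.2, 149.7]
tcp_rot: [-3.141, -0.001, 1.571]
force: [-4.3, 1.5, -2.4]
grip_width: 26.9
```

Run:
```python
from h import *
p,d=r.capture('wrist'); cv2.imwrite('pics/w5.png',p[150:350,200:440])
```

```text
(no output)
```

View pics/w5.png

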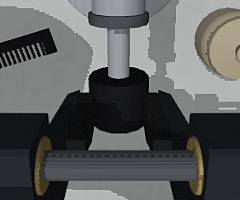

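>>> jog_arm(
  targets="0 0 0 -0.5 0 0 20; 0 0 0 -0.5 0 0 20; 0 0 0 0 0 0 20",
)

```text
time: 9.12
ee_pos: [594.5, -65.9, 149.7]
tcp_rot: [-3.141, -0.001, 1.571]
force: [-4.4, 4.2, -3.2]
grip_width: 26.7
```

The crop shows the knob at (118,105) still held, with more bare shaft than before, so the shaft is following. The force is rising now, so the outer stop has been met. I'll press it a little more.

>>> jog_arm(
  targets="0 0 0 -0.4 0 0 20; 0 0 0 -0.3 0 0 20; 0 0 0 0 0 0 20; 0 0 0 0 0 0 20",
)

```text
time: 9.62
ee_pos: [594.5, -66.2, 149.6]
tcp_rot: [-3.141, -0.002, 1.571]
force: [-5.4, 3.4, -2.1]
grip_width: 26.7
```

```bash
python3 st.py
```

```text
9.625 [594.53 -66.2  149.64] [-5.41  3.43 -2.14] [ 0.72   0.679 -0.014] [ -2.23 -50.92 -24.78  -0.58  -1.38  -0.  ] [-0.30927  0.51177  1.25635  0.00145  1.37474 -0.31001]
```

>>> jog_arm(
  targets="0 0 0 -0.5 0 0 20; 0 0 0 0 0 0 20; 0 0 0 0 0 0 20",
)

```text
time: 10.0
ee_pos: [594.5, -66.5, 149.6]
tcp_rot: [-3.141, -0.002, 1.571]
force: [-5.6, 5.5, -2.6]
grip_width: 26.7
```

```bash
python3 st.py
```

```text
10.0 [594.55 -66.49 149.63] [-5.56  5.49 -2.65] [ 0.848  0.696 -0.026] [ -2.83 -50.85 -24.84  -0.82  -1.43  -0.  ] [-0.30989  0.51186  1.2562   0.00178  1.37488 -0.3108 ]
```

>>> jog_arm(
  targets="0 0 0 0 0 0 20",
)

```text
time: 10.12
ee_pos: [594.5, -66.5, 149.7]
tcp_rot: [-3.141, -0.002, 1.571]
force: [-3.8, 5.6, -2.6]
grip_width: 26.9
```

```bash
python3 st.py
```

```text
10.125 [594.54 -66.46 149.65] [-3.84  5.56 -2.63] [0.795 0.695 0.04 ] [ -2.82 -50.85 -24.84  -0.82  -1.43  -0.  ] [-0.30986  0.51182  1.25622  0.00182  1.37492 -0.31084]
```

>>> jog_arm(
  targets="0 0 0 -0.4 0 0 20; 0 0 0 -0.4 0 0 20; 0 0 0 -0.4 0 0 20; 0 0 0 0 0 0 20; 0 0 0 0 0 0 20",
)

```text
time: 10.75
ee_pos: [594.5, -67.0, 149.7]
tcp_rot: [-3.141, -0.003, 1.572]
force: [-4.7, 8.9, -2.9]
grip_width: 26.9
```

```bash
python3 st.py
```

```text
10.75 [594.55 -67.04 149.66] [-4.69  8.94 -2.95] [1.323 0.674 0.002] [-4.450e+00 -5.066e+01 -2.502e+01 -1.460e+00 -1.590e+00 -1.000e-02] [-0.3113   0.51197  1.25592  0.00289  1.37534 -0.31272]
```

The outer stop feels firm at about 7 N, and contact was at TCP y ≈ -65.5. Now I'll push in.

>>> jog_arm(
  targets="0 0 0 1 0 0 20; 0 0 0 1 0 0 20; 0 0 0 1 0 0 20; 0 0 0 1 0 0 20; 0 0 0 1 0 0 20; 0 0 0 1 0 0 20; 0 0 0 1 0 0 20; 0 0 0 1 0 0 20; 0 0 0 1 0 0 20; 0 0 0 0 0 0 20",
)

```text
time: 12.0
ee_pos: [594.5, -60.2, 149.7]
tcp_rot: [-3.141, 0.001, 1.571]
force: [-5.5, -1.3, -3.2]
grip_width: 26.8
```

```bash
python3 st.py
```

```text
12.0 [594.54 -60.16 149.66] [-5.45 -1.32 -3.15] [-0.172  0.758  0.006] [ 9.100e-01 -5.129e+01 -2.461e+01  6.700e-01 -1.150e+00  1.000e-02] [-2.98430e-01  5.10580e-01  1.25842e+00 -7.30000e-04  1.37320e+00
 -2.98080e-01]
```

>>> jog_arm(
  targets="0 0 0 0.5 0 0 20; 0 0 0 0.5 0 0 20; 0 0 0 0 0 0 20; 0 0 0 0 0 0 20",
)

```text
time: 12.5
ee_pos: [594.5, -59.2, 149.7]
tcp_rot: [-3.141, 0.001, 1.571]
force: [-5.5, -1.0, -3.7]
grip_width: 26.3
```

```bash
python3 st.py
```

```text
12.5 [594.54 -59.23 149.68] [-5.54 -1.04 -3.73] [-0.242  0.766 -0.018] [ 1.020e+00 -5.128e+01 -2.460e+01  7.300e-01 -1.140e+00  1.000e-02] [-2.96840e-01  5.10390e-01  1.25872e+00 -8.50000e-04  1.37305e+00
 -2.96470e-01]
```

Free-sliding baseline: joint 1 torque is about +1.0 N m when pushing. I'll carry on.

>>> jog_arm(
  targets="0 0 0 0.5 0 0 20; 0 0 0 0.5 0 0 20; 0 0 0 0.5 0 0 20; 0 0 0 0.5 0 0 20; 0 0 0 0.5 0 0 20; 0 0 0 0.5 0 0 20; 0 0 0 0 0 0 20",
)

```text
time: 13.38
ee_pos: [594.5, -56.2, 149.7]
tcp_rot: [-3.141, 0.001, 1.571]
force: [-5.4, -1.0, -2.7]
grip_width: 27.1
```

```bash
python3 st.py
```

```text
13.375 [594.52 -56.21 149.66] [-5.38 -1.02 -2.68] [-0.272  0.731 -0.   ] [ 1.050e+00 -5.124e+01 -2.461e+01  7.400e-01 -1.150e+00  1.000e-02] [-2.91950e-01  5.09940e-01  1.25961e+00 -8.10000e-04  1.37271e+00
 -2.91570e-01]
```

>>> jog_arm(
  targets="0 0 0 0.5 0 0 20; 0 0 0 0.5 0 0 20; 0 0 0 0 0 0 20",
)

```text
time: 13.75
ee_pos: [594.5, -55.3, 149.7]
tcp_rot: [-3.141, 0.001, 1.571]
force: [-6.5, -0.8, -3.3]
grip_width: 26.6
```

```bash
python3 st.py
```

```text
13.75 [594.53 -55.25 149.67] [-6.51 -0.77 -3.33] [-0.262  0.787  0.011] [ 1.080e+00 -5.123e+01 -2.461e+01  7.500e-01 -1.160e+00  1.000e-02] [-2.90340e-01  5.09760e-01  1.25989e+00 -8.70000e-04  1.37254e+00
 -2.89930e-01]
```

>>> jog_arm(
  targets="0 0 0 0.5 0 0 20; 0 0 0 0.5 0 0 20; 0 0 0 0 0 0 20",
)

```text
time: 14.12
ee_pos: [594.5, -54.3, 149.7]
tcp_rot: [-3.141, 0.001, 1.571]
force: [-5.7, -0.6, -3.8]
grip_width: 27.0
```

```bash
python3 st.py
```

```text
14.125 [594.52 -54.26 149.68] [-5.71 -0.65 -3.76] [-0.264  0.792 -0.039] [ 1.100e+00 -5.122e+01 -2.461e+01  7.600e-01 -1.160e+00  1.000e-02] [-2.88730e-01  5.09590e-01  1.26016e+00 -8.60000e-04  1.37244e+00
 -2.88330e-01]
```

>>> jog_arm(
  targets="0 0 0 0.5 0 0 20; 0 0 0 0.5 0 0 20; 0 0 0 0 0 0 20",
)

```text
time: 14.5
ee_pos: [594.5, -53.3, 149.7]
tcp_rot: [-3.141, 0.001, 1.571]
force: [-6.7, -1.6, -3.4]
grip_width: 26.9
```

```bash
python3 st.py
```

```text
14.5 [594.53 -53.26 149.67] [-6.74 -1.58 -3.43] [-0.274  0.774 -0.   ] [ 1.120e+00 -5.121e+01 -2.461e+01  7.700e-01 -1.160e+00  1.000e-02] [-2.87080e-01  5.09470e-01  1.26041e+00 -8.90000e-04  1.37234e+00
 -2.86650e-01]
```

>>> jog_arm(
  targets="0 0 0 0.5 0 0 20; 0 0 0 0.5 0 0 20; 0 0 0 0 0 0 20",
)

```text
time: 14.88
ee_pos: [594.5, -52.4, 149.7]
tcp_rot: [-3.141, 0.001, 1.57]
force: [-4.8, -2.1, -3.9]
grip_width: 26.5
```

```bash
python3 st.py
```

```text
14.875 [594.52 -52.41 149.66] [-4.85 -2.06 -3.91] [-0.401  0.85  -0.   ] [ 1.480e+00 -5.124e+01 -2.458e+01  9.100e-01 -1.130e+00  1.000e-02] [-2.85580e-01  5.09340e-01  1.26068e+00 -1.12000e-03  1.37215e+00
 -2.85050e-01]
```

>>> jog_arm(
  targets="0 0 0 0.5 0 0 20; 0 0 0 0 0 0 20",
)

```text
time: 15.12
ee_pos: [594.5, -52.1, 149.7]
tcp_rot: [-3.141, 0.001, 1.57]
force: [-5.5, -2.9, -3.8]
grip_width: 26.4
```

```bash
python3 st.py
```

```text
15.125 [594.52 -52.14 149.68] [-5.5  -2.94 -3.78] [-0.545  0.821  0.052] [ 2.150e+00 -5.130e+01 -2.452e+01  1.180e+00 -1.080e+00  1.000e-02] [-0.28493  0.50926  1.26077 -0.00156  1.37201 -0.2842 ]
```

The inner stop is met. I'll press it firmly.

>>> jog_arm(
  targets="0 0 0 0.4 0 0 20; 0 0 0 0.4 0 0 20; 0 0 0 0.4 0 0 20; 0 0 0 0 0 0 20; 0 0 0 0 0 0 20",
)

```text
time: 15.75
ee_pos: [594.5, -51.6, 149.7]
tcp_rot: [-3.141, 0.002, 1.57]
force: [-5.1, -7.0, -4.2]
grip_width: 27.2
```

```bash
python3 st.py
```

```text
15.75 [594.54 -51.58 149.7 ] [-5.06 -6.97 -4.18] [-1.002  0.881  0.03 ] [ 3.740e+00 -5.146e+01 -2.437e+01  1.830e+00 -9.500e-01  2.000e-02] [-0.2835   0.50914  1.26092 -0.00263  1.37163 -0.28223]
```

>>> jog_arm(
  targets="0 0 0 0.4 0 0 20; 0 0 0 0.4 0 0 20; 0 0 0 0.2 0 0 20; 0 0 0 0 0 0 20; 0 0 0 0 0 0 20",
)

```text
time: 16.38
ee_pos: [594.5, -51.1, 149.7]
tcp_rot: [-3.141, 0.003, 1.57]
force: [-6.0, -7.4, -2.8]
grip_width: 27.0
```

```bash
python3 st.py
```

```text
16.375 [594.55 -51.12 149.69] [-6.01 -7.41 -2.78] [-1.356  0.882  0.029] [ 5.160e+00 -5.161e+01 -2.425e+01  2.390e+00 -8.300e-01  2.000e-02] [-0.28232  0.50908  1.26105 -0.00355  1.37136 -0.28058]
```

>>> jog_arm(
  targets="0 0 0 -1 0 0 20; 0 0 0 -1 0 0 20; 0 0 0 -1 0 0 20; 0 0 0 -1 0 0 20; 0 0 0 -1 0 0 20; 0 0 0 -1 0 0 20; 0 0 0 -1 0 0 20; 0 0 0 -1 0 0 20; 0 0 0 -1 0 0 20; 0 0 0 0 0 0 20",
)

```text
time: 17.62
ee_pos: [594.5, -58.0, 149.6]
tcp_rot: [-3.141, -0.0, 1.571]
force: [-6.3, 0.5, -4.1]
grip_width: 27.0
```

>>> jog_arm(
  targets="0 0 0 0 0 0 20; 0 0 0 0 0 0 20",
)

```text
time: 17.88
ee_pos: [594.5, -58.1, 149.7]
tcp_rot: [-3.141, -0.0, 1.571]
force: [-4.8, 1.0, -3.8]
grip_width: 26.7
```

```bash
python3 st.py
```

```text
17.875 [594.53 -58.08 149.67] [-4.83  1.04 -3.79] [0.147 0.734 0.017] [-2.200e-01 -5.113e+01 -2.472e+01  2.300e-01 -1.260e+00  1.000e-02] [-0.29537  0.51025  1.25902  0.       1.37315 -0.29534]
```

>>> jog_arm(
  targets="0 0 0 -0.5 0 0 20; 0 0 0 -0.5 0 0 20; 0 0 0 0 0 0 20; 0 0 0 0 0 0 20",
)

```text
time: 18.38
ee_pos: [594.5, -59.0, 149.7]
tcp_rot: [-3.141, -0.0, 1.571]
force: [-4.6, 1.6, -3.1]
grip_width: 26.7
```

Run:
```python
from h import *
import runpy; runpy.run_path('st.py')
p,d=r.capture('wrist'); cv2.imwrite('pics/w6.png',p)
```

```text
18.375 [594.54 -58.99 149.65] [-4.6   1.59 -3.09] [0.184 0.796 0.022] [-4.000e-01 -5.112e+01 -2.474e+01  1.600e-01 -1.270e+00  1.000e-02] [-2.96920e-01  5.10440e-01  1.25873e+00  1.30000e-04  1.37331e+00
 -2.96940e-01]
```

The shaft is at the midpoint. I'll open and check before lifting.

>>> jog_arm(
  targets="0 0 0 0 0 0 30; 0 0 0 0 0 0 36; 0 0 0 0 0 0 45; 0 0 0 0 0 0 60; 0 0 0 0 0 0 80; 0 0 0 0 0 0 88; 0 0 0 0 0 0 88; 0 0 0 0 0 0 88; 0 0 0 0 0 0 88",
)

```text
time: 19.55
ee_pos: [594.8, -59.1, 149.8]
tcp_rot: [-3.142, 0.0, 1.571]
force: [-0.4, -0.2, 0.1]
grip_width: 88.0
```

Run:
```python
from h import *
import runpy; runpy.run_path('st.py')
c=r.camera_info('wrist');p,d=r.capture('wrist'); cv2.imwrite('pics/w7.png',p)
def yprof(d):
    uv=[(318,v) for v in range(160,300)]
    o,dr=ray('wrist',uv,c)
    return [(v,*(o+k*d[v,318]).round(1)[1:]) for (u,v),k in zip(uv,dr)]
P=yprof(d)
k=[q for q in P if 184<q[2]<192]; print(k[0],k[-1], [q for q in P if 160<q[0]<200][::4])
```

```text
19.55 [594.78 -59.12 149.84] [-0.41 -0.2   0.13] [-0.045 -0.126  0.036] [ 0.000e+00 -4.954e+01 -2.153e+01  7.000e-02  4.000e-02 -0.000e+00] [-2.96940e-01  5.10330e-01  1.25835e+00 -3.00000e-05  1.37294e+00
 -2.96970e-01]
(160, np.float64(-6.0), np.float64(184.4)) (283, np.float64(-71.4), np.float64(186.8)) [(161, np.float64(-6.4), np.float64(185.0)), (165, np.float64(-8.4), np.float64(184.3)), (169, np.float64(-10.3), np.float64(184.3)), (173, np.float64(-12.1), np.float64(185.3)), (177, np.float64(-14.3), np.float64(184.3)), (181, np.float64(-15.8), np.float64(186.5)), (185, np.float64(-17.4), np.float64(187.9)), (189, np.float64(-19.7), np.float64(186.6)), (193, np.float64(-24.2), np.float64(177.0)), (197, np.float64(-26.7), np.float64(176.0))]
```

View pics/w7.png

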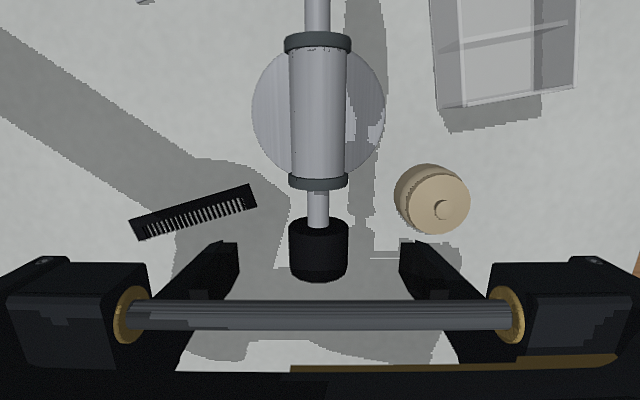

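The knob at (318,250) is released and clear of both fingers. Its outer face is at y ≈ -71.4, about 2 mm further out than at the start, which matches the 2.1 mm TCP shift and means there was no slip. I'll lift clear.

>>> jog_arm(
  targets="0 0 0 0 0 -15 88; 0 0 0 0 0 -25 88; 0 0 0 0 0 -30 88; 0 0 0 0 0 -30 88; 0 0 0 0 0 -20 88; 0 0 0 0 0 0 88; 0 0 0 0 0 0 88",
)

```text
time: 20.48
ee_pos: [594.5, -59.0, 269.2]
tcp_rot: [-3.141, -0.0, 1.571]
force: [0.6, 0.2, -0.6]
grip_width: 88.0
```

Run:
```python
from h import *
import runpy; runpy.run_path('st.py')
p,d=r.capture('scene'); cv2.imwrite('pics/s8.png',p)
a=cv2.imread('pics/w4.png');b=cv2.imread('pics/w6.png')
for q in (a,b): print([int(x) for x in q[275:292,319].mean(1)])
```

```text
20.475 [594.49 -59.05 269.24] [ 0.62  0.21 -0.61] [-0.042 -0.062  0.005] [  0.07 -49.29 -24.5    0.07   0.06   0.  ] [-2.96970e-01  4.36270e-01  1.03790e+00  1.00000e-05  1.66855e+00
 -2.96950e-01]
[19, 19, 18, 18, 15, 15, 13, 3, 73, 145, 136, 134, 133, 134, 133, 133, 133]
[17, 13, 17, 19, 15, 11, 14, 4, 73, 146, 135, 133, 132, 133, 132, 133, 133]
```

View pics/s8.png

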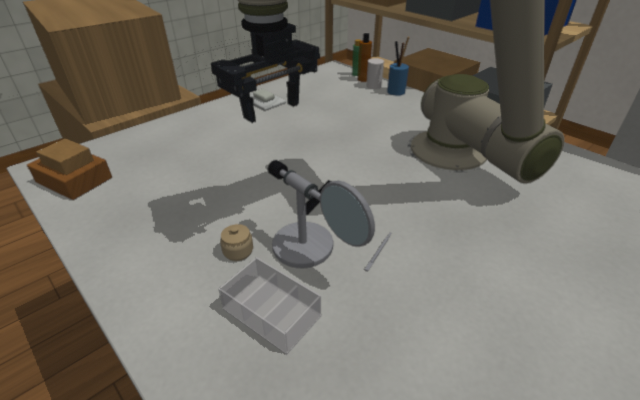

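The scene view shows the gripper well clear above, and the jar (236,242), organiser (270,303) and pusher (378,251) where they were. The knob's edge sat at the same row in the wrist camera before and after both stop tests, so the grip did not slip.

```bash
python3 -c "
from bench import r
print(r.hand_in())"
```

```text
the job is handed in; nothing more can be done
None
```

I checked the shaft's end float by the black knob, left the shaft half-way between its stops, let go and handed the job in at about 20.5 s.

- **Outer stop:** I pulled the shaft out first. Contact came at TCP y ≈ -65.5 mm, and I pressed it to about 7 N.
- **Inner stop:** I then pushed it in. Contact came at y ≈ -52.5 mm, and I pressed it to about 6.5–7 N. Neither stop came near the 18 N limit.
- **End float:** It measures about 13.0 mm, within the expected 10 to 14 mm. I left the shaft at y ≈ -59.0 mm, about 6.5 mm from each stop and so about 2.5 mm clear of each felt washer.

**Last checks:**
- The wrist pictures showed no slip of the knob in the grip.
- The gripper is open and about 120 mm above where it held the knob, reading essentially zero force.
- The mirror was never approached. The jar, organiser and pusher looked unmoved in the final scene picture. The comb is mostly hidden in that picture, but looked undisturbed in the wrist picture at release.

**One reading disagreed:** the opening showed about 27 mm while holding the 34 mm knob. The depth picture showed the knob properly between the fingers, so I put it down to the fingers flexing. The wrist force was also noisy by about 1 N, so I used joint 1 torque as the steadier measure of stop force, and the two agreed to within about 1 N.

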